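# Set the two-dial code on the carver's tool case

### The arm

A 6-joint arm with a two-finger parallel gripper is mounted at the origin on the work surface. World frame = base frame: x ahead of the robot, y to its left, z up, the work surface at z = 0. Lengths are in mm, angles in rad, forces in N, time in s.
With the tool pointing down it reaches from about 275 to 750 mm from the base axis. Payload 10.2 kg.
Tool frame: the origin (TCP) lies between the finger pads; the fingertips stand 17 mm ahead of it and the grasp point (between the pads) lies 2 mm behind it (tips_ahead is the distance from the TCP to the fingertips, in mm); z points along the fingers, y is the line along which they close (so a half turn about z gives the same grasp; the last joint's range is limited). The gripper opens to 85 mm and grips with 20 to 120 N. Pads are 22 mm wide; open, the fingers measure 114 mm over their backs; the gripper's body (76 mm by 85 mm) begins 54 mm behind the grasp point. The pads swing forward as they close: fully open they stand 13 mm farther back than shut.
Start: joints at [-1.397, 0.313, 1.498, -0, 1.331, -0.223], TCP at [202.884, -484.22, 248.294] pointing down, gripper open.
Joint ranges: [-2.94, 2.94], [-0.97, 2.17], [0.19, 2.56], [-1.23, 4.37], [0.02, 3.11], [-2.88, 2.88]. Speed limits (rad/s): [2.39, 2.39, 3.01, 3.14, 3.14, 3.14].

### API

Orientations are given as a unit quaternion [w, x, y, z].
In Python, from rig import sense, capture, finish_job, boxes_of, tips_ahead gives the robot as it stands.
- The arm moves only by the tool drive_tool, never from a script. Its argument "commands" is text: rows parted by semicolons, each of 7 numbers parted by spaces: the shift along the world's x, y, z in units of 0.1 m (1.0 is 0.1 m), then the turn, a rotation vector about the world's x, y, z in units of pi/4 rad (1.0 is pi/4 rad), then the opening in per cent of the stroke, from 0 (shut) to 100 (fully open). A call has 1 to 20 rows; each row shifts and turns the commanded pose from where the row before left it; what a row does not reach is not made up. A row lasts 1/12 s, in which the tool goes at most 41.7 mm and 7.16 degrees, less where a joint would pass 70% of its speed; a pose out of reach is approached as far as the arm can. A call with a number of a shift or a turn outside -1 to 1 is refused whole. A call with a gripper value outside its range is refused whole. The fingers move at their own pace and stop on an object; "force" is the grip in N (left out, the last holds). Time passes only in rows, so rows that do not move let the fingers close. It gives the time, the measured TCP pose, the force, the opening and the grip force at its end, in the units of the state.
- sense(): the state, without advancing time (a new reading comes with each control period).
- capture(name): name is "scene" or "top" or "wrist"; returns a dict with "pixels" (420x560x3 uint8, blue, green, red), "fov_y" (degrees; the focal length in pixels is half the picture's height over the tangent of half this angle, whatever the lens; pixels are square), "cx", "cy" (the principal point, pixels), "position" and "attitude" of the camera in the world; the wrist camera has in their place "tool_from_camera" (4x4, takes a point from camera to tool coordinates, whose origin is the TCP and whose axes are the flange's). Camera axes: x right, y down, z forward; pixel columns grow to the right and rows downward; lengths in mm; the calibration is good to about 2 mm. A picture is of the moment at which its call begins: read the wrist's pose just before it. There is no depth.
- finish_job(): hands the job in; it is judged then, once.
Trained networks look in a picture, given as the dict that the camera call returned (one of the last four; its "shot" number tells which), for a name from the list of things; names that differ only in an ending like _2 or _b are one class to them, and where a whole thing is asked for, a point or a joint stands for the part that bears it (a point fixed in the world has none). Each returns a list of dicts, best first, with "confidence" (0 to 1); they miss things now and then, are a little off and sometimes report something else, mostly with a low value. They report only what shows in the picture. A call takes as long as a camera call.
- boxes_of(picture, name): "position" ([column, row] in pixels, amid what is visible of it).
The state is a dict: "time_s": time; "joints": joint angles; "dq": joint speeds; "tau": joint torques, N m; "eef_pos": TCP position; "ee_rot": TCP orientation; "force": force on the tool from outside, world axes, zero at the start; "wrist_torque": the same for the moment, N m; "grip_width": opening from 0.0 (shut) to 1.0 (fully open); "grip_force": force on a finger pad.
Only numpy, scipy, OpenCV 4.12 (cv2) and the standard library are available. Lean on these libraries where they do the work, as an engineer would, in place of code of your own. Each camera call takes 0.05 s, during which the arm holds its last target. There are 200 camera calls.

### The job

Set the code on the green tool case: turn its red dial until its white pointer points at the yellow mark on the ring around it, and after that turn its blue dial to its own yellow mark in the same way, leaving the red one set. Then let go, and do not touch the grey case.

Things in the scene. Friction and masses are not known exactly. Their poses are not given: they have to be found in the camera images.
- red_dial: Red dial on the green case: disc 72 mm wide, 8 mm thick, with an upright grip bar 60 long, 14 wide, 8 to 36 mm above the lid. Origin on its vertical axis on the lid, 90 mm above the bench. x: along the bar to its white pointer end; z up. Stays where left (friction 0.06 N m); stops well past the mark. Mark lies 0.4 to 1.55 rad anticlockwise from above. Dial axes are 130 mm apart.
- red_ring: Flat aluminium scale ring, 108 mm across, 3 mm high, fixed on the green case's lid around the red dial, with dark ticks and one yellow mark (the code). Origin on the dial's axis, on the lid; x points from the axis to the yellow mark, z up. It does not turn.
- blue_dial: Blue dial on the green case: disc 72 mm wide, 8 mm thick, with an upright grip bar 60 long, 14 wide, 8 to 36 mm above the lid. Origin on its vertical axis on the lid, 90 mm above the bench. x: along the bar to its white pointer end; z up. Stays where left (friction 0.06 N m); stops well past the mark. Mark lies 0.4 to 1.55 rad clockwise from above. Dial axes are 130 mm apart.
- blue_ring: Flat aluminium scale ring, 108 mm across, 3 mm high, fixed on the green case's lid around the blue dial, with dark ticks and one yellow mark (the code). Origin on the dial's axis, on the lid; x points from the axis to the yellow mark, z up. It does not turn.
- grey_case: A second steel case like the green one (both 180 mm deep along x, 260 mm wide along y, 90 mm high, fixed to the bench), but light grey, with the same red and blue dials. Origin at the centre of its underside; z up.

How it is judged:
By the outcome, as a careful person would: the job done as asked, in the order asked, and still so for the second after the job is handed in, with the robot touching nothing.
It also fails if it takes over 43 s, if anything falls off the work surface, if the arm or the gripper's body presses on something with over 40 N, if the wrist force passes 120 N, or if a joint passes its speed limit or range.

## Working session

There is one attempt and no reset: what is moved stays moved. The work goes in short steps, Python scripts to look and compute and a tool call to move; the robot and the scene stay as the last step left them, time stands still between calls to the robot, and variables do not carry over. Pictures are saved under pics/ and viewed, at most 10 in all, crops included, and the job is handed in when it is done.

Besides the shell and the picture viewer there is one more tool, called after ">>>" as name(argument=value, ...), one argument or row to a line, values as JSON. drive_tool: Moves the arm, as the interface text tells. Shifts and turns lie within -1 to 1; 1 stands for 0.1 m of shift or pi/4 rad of turn. Its arguments: {"type":"object","properties":{"commands":{"type":"string"},"force":{"type":"number"}},"required":["commands"]}

```bash
mkdir -p pics; ls
cat > h.py <<'E'
import numpy as np, cv2
from scipy.spatial.transform import Rotation as R
from rig import sense, capture, finish_job, boxes_of, tips_ahead
def mat(q):
    q=np.asarray(q,float)
    return q.reshape(3,3) if q.size==9 else R.from_quat(np.r_[q[1:],q[0]]).as_matrix()
def shot(name):
    s=sense(); p=capture(name)
    p=dict(p); f=210/np.tan(np.radians(p['fov_y'])/2)
    if name=='wrist':
        T=np.array(p['tool_from_camera']); Rt=mat(s['ee_rot'])
        p['_R']=Rt@T[:3,:3]; p['_t']=np.array(s['eef_pos'])+Rt@T[:3,3]
    else: p['_R']=mat(p['attitude']); p['_t']=np.array(p['position'])
    p['_f']=f; return p
def onplane(p,uv,z):
    d=p['_R']@np.array([(uv[0]-p['cx'])/p['_f'],(uv[1]-p['cy'])/p['_f'],1.])
    return p['_t']+d*(z-p['_t'][2])/d[2]
E
python3 - <<'E'
from h import *
s=sense();print(s)
for n in('top','scene'):
    p=shot(n);cv2.imwrite(f'pics/{n}0.png',p['pixels']);print(n,p['fov_y'],p['position'],p['attitude'])
    for k in('red_dial','red_ring','blue_dial','blue_ring','grey_case'):
        for b in boxes_of({a:v for a,v in p.items() if a[0]!='_'},k)[:4]:
            print(k,np.round(b['position'],1),round(b['confidence'],2),np.round(onplane(p,b['position'],100)))
E
```

```text
pics
{'time_s': 0.0, 'joints': array([-1.39740916e+00,  3.13477322e-01,  1.49846461e+00, -9.25029155e-06,
        1.33100831e+00, -2.23378945e-01]), 'dq': array([ 0.00042217, -0.00171631,  0.00111384, -0.00187361, -0.00039362,
       -0.00125744]), 'tau': array([-2.07663043e-04, -4.12269366e+01, -2.59740633e+01, -1.53828400e-04,
        4.22295125e-03, -7.17719047e-06]), 'eef_pos': array([ 202.83310976, -483.96778403,  247.71072517]), 'ee_rot': array([-6.78691073e-04,  9.80386090e-01,  1.97085395e-01,  1.24745500e-05]), 'force': array([ 0.32657191, -0.22853445, -0.45924541]), 'wrist_torque': array([-0.00598103, -0.00431127,  0.00657148]), 'grip_force': 0.0, 'grip_width': 1.0015522963861783}
top 46.68541526120415 [512.74486441 -27.68843637 938.15590566] [ 0.01438077 -0.69926705  0.71469921 -0.00488164]
red_dial [138.2 194.2] 0.95 [567. 230. 100.]
red_ring [157.9 207.6] 0.74 [543. 196. 100.]
blue_dial [213.5 211.6] 0.94 [534. 100. 100.]
blue_ring [233.6 206.9] 0.84 [541.  65. 100.]
grey_case [376.6 217.1] 0.73 [ 518. -181.  100.]
scene 54.149236732136444 [ 794.79096782 -364.30543131  724.75368116] [-0.28023387  0.92132152  0.25645112 -0.08287612]
red_dial [322.2 137.9] 0.66 [563. 220. 100.]
red_ring [325.4 150. ] 0.57 [584. 193. 100.]
blue_dial [282.9 172. ] 0.86 [539.  97. 100.]
blue_dial [286.4 185. ] 0.5 [561.  72. 100.]
grey_case [187.5 291.5] 0.8 [ 533. -203.  100.]
```

Run:
```python
import cv2
i=cv2.imread('pics/top0.png')
cv2.imwrite('pics/topc.png',cv2.resize(i[130:280,90:290],None,fx=4,fy=4,interpolation=2))
```

```text
(no output)
```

View pics/top0.png

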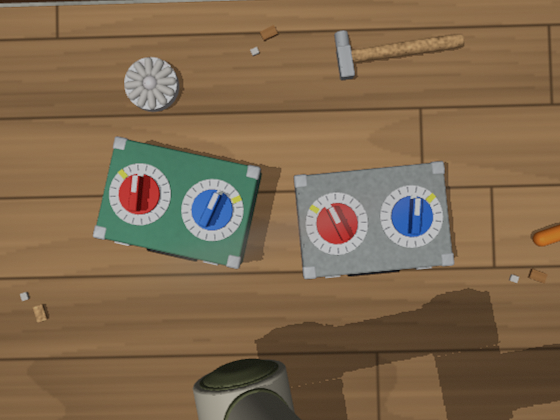

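View pics/topc.png

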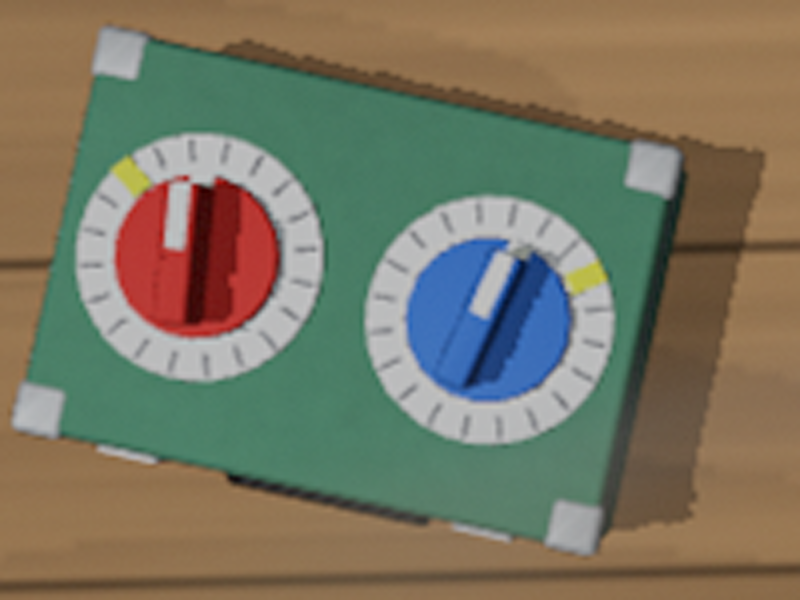

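The top view shows the green case on the left. The red dial is at about px (140,194) with its mark at (122,174), and the blue dial is at (212,210) with its mark at (237,199). The grey case is on the right.

Run:
```python
from h import *
p=shot('top')
c=lambda u,v,z:onplane(p,((u+.5)/4+90-.5,(v+.5)/4+130-.5),z)[:2]
for n,ce,m,a,b in(('red',(200,257),(130,175),(180,183),(175,248)),('blue',(490,320),(587,277),(508,255),(480,318))):
    C=c(*ce,93);M=c(*m,93);A=c(*a,126);B=c(*b,126)
    ang=lambda v:np.arctan2(v[1],v[0])
    print(n,C,'mark',ang(M-C),np.linalg.norm(M-C),'bar',ang(A-B),ang(A-C),'ptr end r',np.linalg.norm(A-C),np.linalg.norm(B-C))
s=sense();Rt=mat(s['ee_rot']);print(Rt.round(3)); print(tips_ahead if not callable(tips_ahead) else [tips_ahead(x) for x in (0,.2,.5,1)] if 0 else tips_ahead)
try: print(tips_ahead())
except Exception as e: print(e)
w=shot('wrist');print(np.array(w['tool_from_camera']).round(3),w['fov_y'])
```

```text
red [567.98768396 229.58068648] mark 0.6905923111449793 47.45866393936357 bar -0.0904335252659341 -0.0699222861289182 ptr end r 29.217083926332567 1.909868610241953
blue [537.69170844 103.25371543] mark -1.175469047592149 46.18559027108406 bar -0.4372467250432056 -0.4669879580150131 ptr end r 29.19819188600327 0.9384126681376519
[[ 0.922  0.386  0.   ]
 [ 0.386 -0.922  0.   ]
 [ 0.    -0.    -1.   ]]
17.0
'float' object is not callable
[[-1.00000e-03 -9.58000e-01 -2.87000e-01  7.34400e+01]
 [ 1.00000e+00 -1.00000e-03  1.00000e-03  6.53000e-01]
 [-1.00000e-03 -2.87000e-01  9.58000e-01 -1.26079e+02]
 [ 0.00000e+00  0.00000e+00  0.00000e+00  1.00000e+00]] 69.42274065183865
```

>>> drive_tool(
  commands="0.18 0.36 0 0 0 -0.03 100;0.18 0.36 0 0 0 -0.03 100;0.18 0.36 0 0 0 -0.03 100;0.18 0.36 0 0 0 -0.03 100;0.18 0.36 0 0 0 -0.03 100;0.18 0.36 0 0 0 -0.03 100;0.18 0.36 0 0 0 -0.03 100;0.18 0.36 0 0 0 -0.03 100;0.18 0.36 0 0 0 -0.03 100;0.18 0.36 0 0 0 -0.03 100;0.18 0.36 0 0 0 -0.03 100;0.18 0.36 0 0 0 -0.03 100;0.18 0.36 0 0 0 -0.03 100;0.18 0.36 0 0 0 -0.03 100;0.18 0.36 0 0 0 -0.03 100;0.18 0.36 0 0 0 -0.03 100;0.18 0.36 0 0 0 -0.03 100;0.18 0.36 0 0 0 -0.03 100;0.2 0.3 0 0 0 -0.03 100;0.2 0.3 0 0 0 -0.03 100",
  force=50,
)

```text
time_s: 2.37
eef_pos: [567.3, 225.9, 248.2]
ee_rot: [0.0, 0.999, -0.037, 0.0]
force: [0.5, -1.8, 0.1]
grip_width: 1.0
grip_force: 0.0
```

>>> drive_tool(
  commands="0 0 0 0 0 0 100;0 0 0 0 0 0 100",
)

```text
time_s: 2.53
eef_pos: [567.0, 224.8, 247.2]
ee_rot: [0.0, 0.999, -0.036, -0.001]
force: [-1.5, 0.7, -1.0]
grip_width: 1.001
grip_force: 0.0
```

Run:
```python
from h import *
s=sense();print(s['eef_pos'],mat(s['ee_rot'])[:,0],s['joints'],s['time_s'])
p=shot('wrist');cv2.imwrite('pics/w1.png',p['pixels'])
import pickle;pickle.dump(p,open('w1.pkl','wb'))
```

```text
[566.9564316  224.82269346 247.22901428] [ 0.99739007 -0.07218931 -0.00132088] [ 1.85711171e-01  5.04984422e-01  1.22078622e+00 -1.23391686e-04
  1.41722027e+00  1.82877836e+00] 2.5333
```

View pics/w1.png

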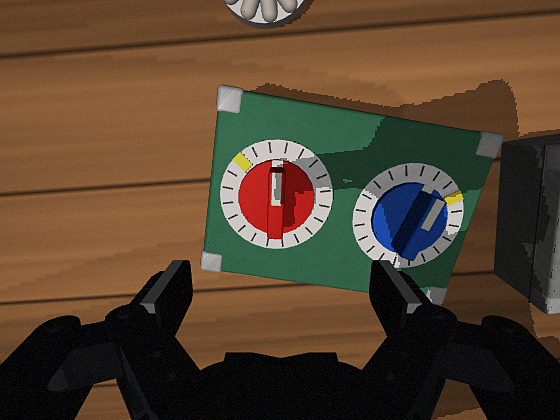

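The wrist view shows the red dial centred at about (276,194) with its yellow mark at (243,161) and white pointer up. The blue dial is at about (409,217), with its mark at (454,198).

```bash
cat >> h.py <<'E'
def circ(P):
    A=np.c_[2*P,np.ones(len(P))];x=np.linalg.lstsq(A,(P**2).sum(1),rcond=None)[0]
    return x[:2],np.sqrt(x[2]+x[:2]@x[:2])
def pix(p,X):
    q=p['_R'].T@(np.asarray(X,float)-p['_t']);return q[:2]/q[2]*p['_f']+[p['cx'],p['cy']]
def measure(p,C0):
    """ring centre, mark angle, pointer angle for ring near world C0"""
    hsv=cv2.cvtColor(p['pixels'],cv2.COLOR_BGR2HSV)
    u0=pix(p,[*C0,93])
    H,S,V=[hsv[...,i].astype(int) for i in range(3)]
    green=(abs(H-75)<17)&(S>70)
    P=[]
    for a in np.linspace(0,2*np.pi,120,endpoint=False):   # ring's outer edge, inward search
        for r in np.arange(64,44,-.3):
            u=pix(p,[C0[0]+r*np.cos(a),C0[1]+r*np.sin(a),93]);c,w=np.round(u).astype(int)
            if not(0<=c<560 and 0<=w<420):break
            if not green[w,c]:
                if r<63:P.append(onplane(p,u,93)[:2])
                break
    P=np.array(P)
    for _ in range(4):
        C,r=circ(P);e=abs(np.hypot(*(P-C).T)-r);P=P[e<max(1.0,2*np.median(e))]
    yy,xx=np.mgrid[:420,:560]
    def world(m,z): 
        return np.array([onplane(p,(x,y),z)[:2] for x,y in zip(xx[m],yy[m])])
    near=np.hypot(xx-u0[0],yy-u0[1])<110
    Y=world(near&(abs(H-29)<6)&(S>110)&(V>70),93)
    Y=Y[abs(np.hypot(*(Y-C).T)-46)<10]
    W=world(near&(S<60)&(V>80),126);W=W[np.hypot(*(W-C).T)<31]
    M=Y.mean(0)-C;Q=W.mean(0)-C
    wv=np.linalg.svd(W-W.mean(0))[2][0]; wv=wv*np.sign(wv@Q)
    an=lambda v:round(float(np.arctan2(v[1],v[0])),3)
    print('C',C.round(1),'r',r.round(1),len(P),'mark',an(M),np.hypot(*M).round(1),len(Y),'ptr',an(Q),'axis',an(wv),np.hypot(*Q).round(1),len(W))
E
python3 - <<'E'
from h import *
import pickle
p=pickle.load(open('w1.pkl','rb'))
measure(p,(568,229.6));measure(p,(537.7,103.3))
p=shot('top');measure(p,(568,229.6));measure(p,(537.7,103.3))
E
```

```text
C [568.9 228.4] r 53.7 110 mark 0.677 45.7 192 ptr 2.985 axis 3.029 4.1 652
C [538.3 102.6] r 53.9 93 mark -1.22 46.2 127 ptr -1.817 axis -0.277 14.4 1073
C [568.3 230.1] r 54.9 94 mark 0.658 48.9 25 ptr 1.554 axis 2.54 16.2 34
C [537.8 103.6] r 54.8 95 mark -1.176 46.4 46 ptr -0.159 axis -1.147 14.0 100
```

>>> drive_tool(
  commands="0.02 0.04 -0.3 0 0 0 100;0 0 -0.3 0 0 0 100;0 0 -0.3 0 0 0 100;0 0 -0.2 0 0 0 100;0 0 -0.17 0 0 0 100;0 0 0 0 0 0 100;0 0 0 0 0 0 50;0 0 0 0 0 0 25;0 0 0 0 0 0 10;0 0 0 0 0 0 5;0 0 0 0 0 0 5;0 0 0 0 0 0 5;0 0 0 0 0 0 5;0 0 0 0 0 0 5",
  force=50,
)

```text
time_s: 3.8
eef_pos: [569.0, 228.8, 122.1]
ee_rot: [-0.001, 0.999, -0.037, 0.001]
force: [-0.8, 4.6, 3.5]
grip_width: 0.151
grip_force: 51.0
```

Run:
```python
from h import *
s=sense();x=mat(s['ee_rot'])[:,0];print(s,'yaw',np.arctan2(x[1],x[0]))
```

```text
{'time_s': 3.8, 'joints': array([1.90920669e-01, 6.19671985e-01, 1.37244704e+00, 1.67863278e-03,
       1.14798255e+00, 1.83521510e+00]), 'dq': array([ 8.11203524e-04,  8.58191817e-05,  1.28051139e-03, -9.03888213e-04,
        1.16972171e-03,  1.14846752e-04]), 'tau': array([ -3.05985667, -50.48632264, -22.76131332,  -1.03571858,
        -0.07863199,  -0.06556144]), 'eef_pos': array([568.9651899 , 228.79042022, 122.14130924]), 'ee_rot': array([-9.14176999e-04,  9.99311568e-01, -3.70843493e-02,  5.53483779e-04]), 'force': array([-0.82493504,  4.55626553,  3.47281625]), 'wrist_torque': array([ 0.66141097,  0.20288504, -0.04488549]), 'grip_force': 51.00186467170715, 'grip_width': 0.1506253384314158} yaw -0.07418672153522518
```

>>> drive_tool(
  commands="0 0 0 0 0 0.12 5;0 0 0 0 0 0.12 5;0 0 0 0 0 0.12 5;0 0 0 0 0 0.12 5;0 0 0 0 0 0.12 5;0 0 0 0 0 0.12 5;0 0 0 0 0 0.12 5;0 0 0 0 0 0.12 5;0 0 0 0 0 0 5;0 0 0 0 0 0 5;0 0 0 0 0 0 5",
)

```text
time_s: 4.72
eef_pos: [568.8, 229.6, 122.1]
ee_rot: [-0.001, 0.943, 0.334, 0.001]
force: [-2.1, 8.6, 3.3]
grip_width: 0.147
grip_force: 51.0
```

Run:
```python
from h import *
s=sense();x=mat(s['ee_rot'])[:,0];print(s['eef_pos'],s['force'],s['wrist_torque'],s['grip_width'],'yaw',np.arctan2(x[1],x[0]))
p=shot('wrist')
u=[pix(p,[569+46*np.cos(a),228.8+46*np.sin(a),93]) for a in(.675,)];print(u)
cv2.imwrite('pics/w2.png',p['pixels'])
```

```text
[568.7614491  229.56421737 122.14718203] [-2.10202157  8.57947051  3.26916209] [1.29820868 0.20418175 0.02708659] 0.1472981358108288 yaw 0.6802673598437688
[array([280.81130099, 173.45481663])]
```

View pics/w2.png

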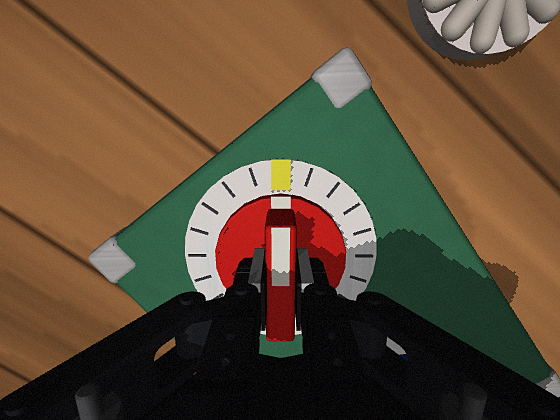

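The view shows the red pointer at column 281 and the yellow mark at column 281, so they are aligned. I'll release and go to blue.

>>> drive_tool(
  commands="0 0 0 0 0 0 40;0 0 0 0 0 0 60;0 0 0 0 0 0 80;0 0 0 0 0 0 80;0 0 0.2 0 0 0 80;0 0 0.35 0 0 0 80;0 0 0.35 0 0 0 100;0 0 0.35 0 0 0 100",
)

```text
time_s: 5.43
eef_pos: [568.7, 227.5, 247.8]
ee_rot: [0.0, 0.943, 0.333, -0.0]
force: [0.6, -0.2, 0.3]
grip_width: 0.993
grip_force: 0.0
```

>>> drive_tool(
  commands="-0.02 -0.07 0 0 0 0.15 100;-0.02 -0.07 0 0 0 0.15 100;-0.02 -0.07 0 0 0 0.15 100;-0.02 -0.07 0 0 0 0.15 100;-0.02 -0.07 0 0 0 0.15 100;-0.02 -0.07 0 0 0 0.15 100;-0.02 -0.07 0 0 0 0.15 100;-0.02 -0.07 0 0 0 0.15 100;-0.02 -0.07 0 0 0 0.15 100;-0.02 -0.07 0 0 0 0.15 100;-0.02 -0.07 0 0 0 0.15 100;-0.02 -0.07 0 0 0 0.15 100;-0.02 -0.07 0 0 0 0.15 100;-0.02 -0.07 0 0 0 0.15 100;-0.02 -0.08 0 0 0 0.15 100;0 -0.1 0 0 0 0.15 100;0 -0.1 0 0 0 0.15 100;0 0 0 0 0 0 100;0 0 0 0 0 0 100",
)

```text
time_s: 7.02
eef_pos: [538.9, 101.6, 246.3]
ee_rot: [-0.0, 0.23, 0.973, 0.0]
force: [0.3, 0.2, -0.4]
grip_width: 1.002
grip_force: 0.0
```

Run:
```python
from h import *
s=sense();x=mat(s['ee_rot'])[:,0];print(s['eef_pos'],s['joints'],s['time_s'],'yaw',np.arctan2(x[1],x[0]))
p=shot('wrist');measure(p,(568.7,229));measure(p,(538,103))
cv2.imwrite('pics/w3.png',p['pixels'])
```

```text
[538.91248562 101.56959491 246.33025581] [-2.74396397e-02  3.66016642e-01  1.42923966e+00  7.34688334e-05
  1.34636455e+00 -1.13429192e+00] 7.0167 yaw 2.6776322538125057
C [568.2 228. ] r 53.7 104 mark 0.667 53.4 25 ptr 0.843 axis 2.364 16.9 1097
C [537.8 102.1] r 53.7 116 mark -1.183 46.0 156 ptr -0.369 axis 1.14 18.7 578
```

View pics/w3.png

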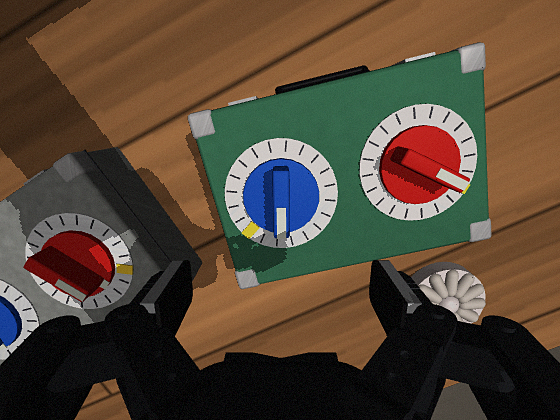

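The blue bar is vertical in the view at (281,200), with its pointer towards the gripper and its mark at (250,230). The red pointer sits on its own mark.

>>> drive_tool(
  commands="-0.01 0.01 -0.3 0 0 0 100;0 0 -0.3 0 0 0 100;0 0 -0.3 0 0 0 100;0 0 -0.2 0 0 0 100;0 0 -0.15 0 0 0 100;0 0 0 0 0 0 100;0 0 0 0 0 0 50;0 0 0 0 0 0 25;0 0 0 0 0 0 10;0 0 0 0 0 0 5;0 0 0 0 0 0 5;0 0 0 0 0 0 5;0 0 0 0 0 0 5;0 0 0 0 0 0 5",
)

```text
time_s: 8.23
eef_pos: [537.9, 102.5, 121.9]
ee_rot: [0.0, 0.228, 0.974, -0.0]
force: [-3.2, -3.8, 5.8]
grip_width: 0.151
grip_force: 50.1
```

Run:
```python
from h import *
s=sense();x=mat(s['ee_rot'])[:,0];print(s['eef_pos'],s['force'],s['wrist_torque'],'yaw',np.arctan2(x[1],x[0]))
```

```text
[537.89169613 102.47218027 121.94655935] [-3.15683457 -3.8336216   5.82459112] [-0.39902382  0.54143232  0.05902826] yaw 2.682305397657733
```

>>> drive_tool(
  commands="0 0 0 0 0 -0.115 5;0 0 0 0 0 -0.115 5;0 0 0 0 0 -0.115 5;0 0 0 0 0 -0.115 5;0 0 0 0 0 -0.115 5;0 0 0 0 0 -0.115 5;0 0 0 0 0 -0.115 5;0 0 0 0 0 -0.115 5;0 0 0 0 0 0 5;0 0 0 0 0 0 5;0 0 0 0 0 0 5",
)

```text
time_s: 9.15
eef_pos: [537.6, 102.2, 121.9]
ee_rot: [0.0, 0.557, 0.83, -0.001]
force: [-4.5, -5.2, 7.3]
grip_width: 0.154
grip_force: 50.3
```

>>> drive_tool(
  commands="0 0 0 0 0 0 40;0 0 0 0 0 0 60;0 0 0 0 0 0 80;0 0 0 0 0 0 80;0 0 0.2 0 0 0 80;0 0 0.35 0 0 0 80;0 0 0.35 0 0 0 100;0 0 0.35 0 0 0 100;0 0 0 0 0 0 100;0 0 0 0 0 0 100",
)

```text
time_s: 9.98
eef_pos: [538.5, 102.9, 247.8]
ee_rot: [0.002, 0.557, 0.83, 0.001]
force: [-0.8, 0.0, -0.1]
grip_width: 1.001
grip_force: 0.0
```

Run:
```python
from h import *
s=sense();x=mat(s['ee_rot'])[:,0];print(s['eef_pos'],s['force'],s['time_s'],'yaw',np.arctan2(x[1],x[0]))
p=shot('wrist');measure(p,(568.7,229));measure(p,(538,102.5))
a=p['pixels'];cv2.imwrite('pics/w4.png',cv2.resize(a[60:310,180:510],None,fx=2.4,fy=2.4,interpolation=2))
```

```text
[538.45268409 102.86054122 247.83166494] [-0.78270329  0.02224461 -0.14946185] 9.9833 yaw 1.9598065091487267
C [568.5 228.1] r 53.7 90 mark 0.678 49.5 145 ptr 0.828 axis 2.357 18.4 1038
C [537.8 102.2] r 53.7 108 mark -1.184 49.3 94 ptr -1.187 axis -2.758 18.4 606
```

View pics/w4.png

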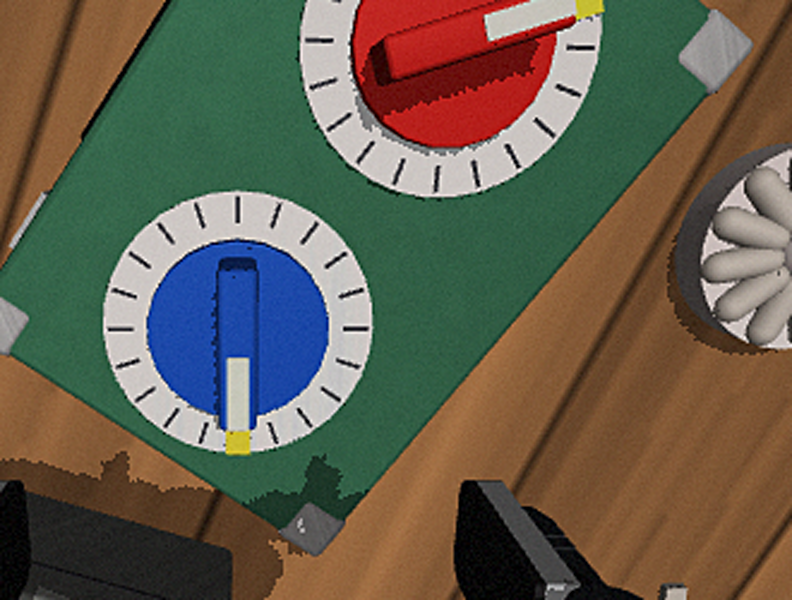

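The blue pointer at (238,395) is in line with its mark at (238,442) in this crop. The red pointer also lies on its mark at (590,5), and the gripper is clear of everything.

```bash
python3 -c "
from rig import finish_job
print(finish_job())"
```

```text
the job is handed in; nothing more can be done
None
```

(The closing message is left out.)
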